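# Start the slide reader by pointing at its touch-free switch

## Robot

A 6-joint arm with a two-finger parallel gripper is mounted at the origin on the work surface. World frame = base frame: x ahead of the robot, y to its left, z up, the work surface at z = 0. Lengths are in m, angles in degrees, forces in N, time in s.
With the tool pointing down it reaches from about 0.325 to 0.9 m from the base axis. Payload 3.5 kg.
Tool frame: the origin (TCP) lies between the finger pads; the fingertips stand tips_ahead ahead of it and the grasp point (between the pads) lies 6 mm ahead of it (tips_ahead is the distance from the TCP to the fingertips, in m); z points along the fingers, y is the line along which they close (so a half turn about z gives the same grasp; the last joint's range is limited). The gripper opens to 85 mm and grips with 20 to 120 N. Pads are 22 mm wide; open, the fingers measure 114 mm over their backs; the gripper's body (76 mm by 85 mm) begins 54 mm behind the grasp point. The pads swing forward as they close: fully open they stand 13 mm farther back than shut.
Start: joints at [57.731, 15.837, -1.513, 72.651, 0, 84.076], TCP at [0.277, 0.56, 0.256] pointing down, gripper open.
Joint ranges: [-178.77, 178.77], [-48.84, 107.48], [-61.69, 71.31], [-111.58, 123.2], [-90, 87.43], [-180, 180]. Speed limits (degrees/s): [147.25, 147.25, 180, 180, 180, 180].

## Interface

Orientations are given as [roll, pitch, yaw] about the fixed x, y, z axes, in that order (R = Rz(yaw) Ry(pitch) Rx(roll)).
In Python, from plant import move_pose, servo_line, set_joints, set_gripper, dwell, solve_ik, get_image, Unreachable, sign_off, read_t, read_joints, read_qvel, read_tau, read_tool_pos, read_tcp_rot, read_force, read_moment, read_finger_gap, read_finger_force, tips_ahead gives the robot as it stands. The module is installed in compiled form; this text tells all that it offers. Calls block until the motion is done:
- move_pose(position, orientation): joint-space move of the TCP to a pose.
- servo_line(position, attitude=None, velocity=0.15, f_stop=None): straight line of the TCP; attitude=None keeps the orientation; velocity is the mean speed in m/s. With f_stop (N) it stops when the force on the tool has changed by that much, and returns True; else False.
- set_joints(angles): joint-space move.
- set_gripper(opening, strength=None): finger opening in m; strength is the grip in N (None keeps the last); returns when the fingers have stopped.
- dwell(seconds).
- solve_ik(position, orientation): joint angles nearest the present ones, or None.
- get_image(name): name is "scene" or "top" or "wrist"; returns a dict with "frame" (384x512x3 uint8, blue, green, red), "K" (3x3 intrinsics, pixels), "k1" (the pictures are not rectified: a ray, as slopes to the right and down, at radius r is drawn at 1 + k1 r^2 times it, then the intrinsics apply), "extrinsics" (4x4, takes a point from world to camera coordinates); the wrist camera has in their place "tool_from_camera" (4x4, takes a point from camera to tool coordinates, whose origin is the TCP and whose axes are the flange's). Camera axes: x right, y down, z forward; pixel columns grow to the right and rows downward; lengths in m; the calibration is good to about 2 mm. A picture is of the moment at which its call begins: read the wrist's pose just before it. There is no depth.
A pose or a line that the arm cannot do raises Unreachable and nothing moves.
- sign_off(): hands the job in; it is judged then, once.
Readings, each from a call of its own:
- read_t(): time.
- read_joints(): joint angles.
- read_qvel(): joint speeds.
- read_tau(): joint torques, N m.
- read_tool_pos(): TCP position.
- read_tcp_rot(): TCP orientation.
- read_force(): force on the tool from outside, world axes, zero at the start.
- read_moment(): the same for the moment, N m.
- read_finger_gap(): finger opening in m.
- read_finger_force(): force on a finger pad.
Only numpy, scipy, OpenCV 4.12 (cv2) and the standard library are available. Lean on these libraries where they do the work, as an engineer would, in place of code of your own. Each camera call takes 0.05 s, during which the arm holds its last target. There are 200 camera calls.

## Task

Push the slide reader's tray fully home, then start the reader by pointing straight down at the round touch-free switch: hold the fingertips about 3 cm right over the middle of its round window for two seconds without touching it, then take the hand well away (15 cm or more). Touch none of the three switches and do not pass the fingers low over the square or the oblong one; pick nothing up, and leave the bottle, the jar and the slide box where they stand.

Things in the scene. Friction and masses are not known exactly. Their poses are not given: they have to be found in the camera images.
- tray (a joint): how far the reader's slide tray stands out, in m: 0 fully home against its stop, 0.08 fully out. It slides straight, stays where it is left, and takes about 3 N to push. The reader is a low white housing 260 x 260 mm, 80 mm high, fixed to the bench at any small angle, its tray on the side nearest the robot.
- tray_face (a point): centre of the tray's flat upright front face, which is what to push on: 120 mm wide, from 4 to 45 mm above the bench (this point is at 25 mm). It moves with the tray. Its x axis points into the reader, the direction in which the tray is pushed home; y lies along the face, z up. The tray is a flat grey metal block carrying four glass slides; fully home, the face still stands 70 mm in front of the reader's housing.
- window_round (a point): the round touch-free switch: a disc 76 mm across, window a circle 40 mm across; about 28 mm high, fixed to the bench, mid-grey plastic with a flush dark smoked-glass window in the middle of its top. The point is the centre of the window, on top of the switch, 28 mm above the bench; z up. It reacts to fingertips held 1 to 5 cm above its middle.
- window_square (a point): the square touch-free switch (not wanted): 70 x 70 mm, window 36 x 36 mm; about 28 mm high, fixed to the bench, mid-grey plastic with a flush dark smoked-glass window in the middle of its top. The point is the centre of the window, on top of the switch, 28 mm above the bench; z up. 
- window_oblong (a point): the oblong touch-free switch (not wanted): 90 x 50 mm (long side along its x), window 64 x 18 mm; about 28 mm high, fixed to the bench, mid-grey plastic with a flush dark smoked-glass window in the middle of its top. The point is the centre of the window, on top of the switch, 28 mm above the bench; z up. 
- oil_bottle: loose small amber bottle with a white cap, 36 mm across, 80 mm high, standing; origin at the centre of its underside. Leave it alone.
- specimen_jar: loose whitish jar with a lid, 60 mm across, 90 mm high, standing; origin at the centre of its underside. Leave it alone.
- slide_box: loose flat blue slide box, 85 x 60 mm, 30 mm high; origin at the centre of its underside. Leave it alone.
- switch_round: the round switch as a whole (see its window); origin at the centre of its underside, on the bench.
- switch_square: the square switch as a whole (see its window); origin at the centre of its underside, on the bench.
- switch_oblong: the oblong switch as a whole (see its window); origin at the centre of its underside, on the bench.
Things that resemble listed ones, but are neither listed nor needed, are in the scene too. Leave any orange or red look-alike of the switch_round alone.

How it is judged:
By the outcome, as a careful person would: the job done as asked, in the order asked, and still so for the second after the job is handed in, with the robot touching nothing.
It also fails if it takes over 48 s, if anything falls off the work surface, if the arm or the gripper's body presses on something with over 40 N, if the wrist force passes 120 N, or if a joint passes its speed limit or range.

## Working session

There is one attempt and no reset: what is moved stays moved. The work goes in short steps, each a Python script; the robot and the scene stay as the last script left them, time stands still between calls to the robot, and variables do not carry over. Pictures are saved under pics/ and viewed, at most 10 in all, crops included, and the job is handed in when it is done.

```bash
mkdir -p pics
cat > h.py <<'E'
import numpy as np, cv2
from plant import *
def ray(im,px,pose=None):
    K,k1=im["K"],im["k1"]
    d=cv2.undistortPoints(np.array([[px]],float),K,np.array([k1,0,0,0.]))[0,0]
    if "extrinsics" in im: T=np.linalg.inv(im["extrinsics"])
    else: T=pose@im["tool_from_camera"]
    return T[:3,3],T[:3,:3]@np.array([d[0],d[1],1])
def onz(im,px,z,pose=None):
    o,d=ray(im,px,pose); return o+d*(z-o[2])/d[2]
E
python3 - <<'E'
from h import *
a=get_image("scene");b=get_image("top")
import pickle;pickle.dump((a,b),open("i.pkl","wb"))
cv2.imwrite("pics/scene.png",a["frame"]);cv2.imwrite("pics/top.png",cv2.resize(b["frame"],None,fx=1.5,fy=1.5))
print(a["k1"],b["k1"],a["extrinsics"],b["extrinsics"],b["K"],tips_ahead, read_tcp_rot(),read_t())
E
```

```text
-0.07729934933035731 -0.12441474409853541 [[ 0.64360784  0.7653474   0.0035079  -0.38674192]
 [ 0.47363547 -0.39468823 -0.78733134 -0.24968221]
 [-0.60119747  0.50839409 -0.61652012  1.77511124]
 [ 0.          0.          0.          1.        ]] [[-0.00464254 -0.99986592  0.01570338 -0.02503577]
 [-0.98495025  0.00185893 -0.17282811  0.58734907]
 [ 0.17277574 -0.01626941 -0.98482681  1.47976775]
 [ 0.          0.          0.          1.        ]] [[439.01069216   0.         255.73942656]
 [  0.         439.01069216 194.10979073]
 [  0.           0.           1.        ]] 0.025 [-1.79883638e+02 -1.24829470e-02  1.53654988e+02] 0.1
```

View pics/scene.png

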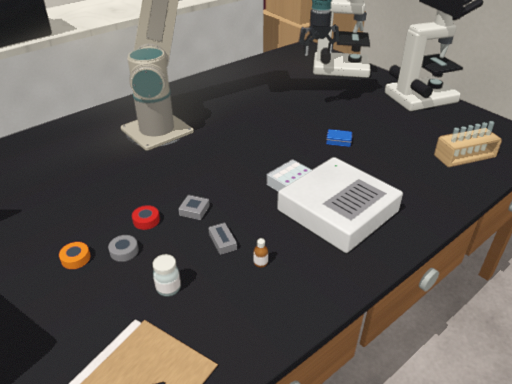

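View pics/top.png

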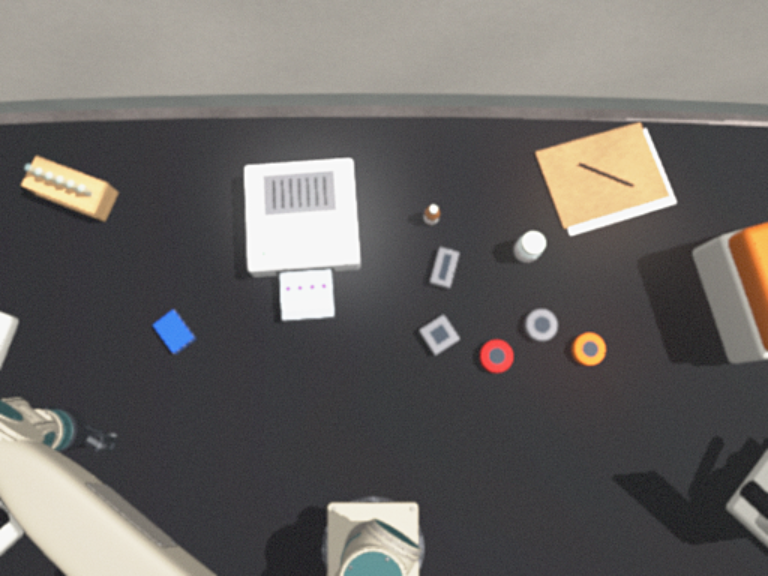

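The scene picture shows the reader at (340,200), with its tray out at (290,178). The three grey switches are round (123,248), square (194,207) and oblong (222,238).

In the enlarged top view, these could be taken for the round switch:
- grey disc at (541,325), which fits the description
- red disc at (497,356), a look-alike
- orange disc at (590,349), a look-alike
- grey square at (439,335) and grey oblong at (445,267), the wrong shapes

I choose the grey disc at (541,325). The tray's front edge runs from (283,320) to (334,318).

Run:
```python
from h import *
import pickle
a,b=pickle.load(open("i.pkl","rb"))
f=b["frame"]; g=f.max(2)
# grey outlines at 28 mm height
for n,(u,v) in dict(round=(361,217),square=(293,223),oblong=(297,178)).items():
    m=np.zeros_like(g); m[v-20:v+20,u-20:u+20]=(g[v-20:v+20,u-20:u+20]>75)
    c=max(cv2.findContours(m,cv2.RETR_EXTERNAL,cv2.CHAIN_APPROX_NONE)[0],key=cv2.contourArea)
    P=np.array([onz(b,p[0].astype(float),.028)[:2] for p in c],np.float32)
    r=cv2.minAreaRect(P); print(n,np.round(r[0],4),np.round(r[1],3),r[2])
# tray
m=np.zeros_like(g); m[181:225,180:228]=g[181:225,180:228]>140
c=max(cv2.findContours(m,cv2.RETR_EXTERNAL,cv2.CHAIN_APPROX_NONE)[0],key=cv2.contourArea)
P=np.array([onz(b,p[0].astype(float),.045)[:2] for p in c],np.float32)
r=cv2.minAreaRect(P); print("tray",np.round(cv2.boxPoints(r),3),r)
# housing top z=.08
m=np.zeros_like(g); m[100:186,155:245]=g[100:186,155:245]>140
c=max(cv2.findContours(m,cv2.RETR_EXTERNAL,cv2.CHAIN_APPROX_NONE)[0],key=cv2.contourArea)
P=np.array([onz(b,p[0].astype(float),.08)[:2] for p in c],np.float32)
r=cv2.minAreaRect(P); print("house",np.round(cv2.boxPoints(r),3),r)
k=lambda x,s:cv2.resize(x,None,fx=s,fy=s,interpolation=cv2.INTER_CUBIC)
A=k(f[170:230,170:240],5);B=k(f[190:250,310:410],5)
cv2.imwrite("pics/crop.png",np.hstack([A[:, :290],B]))
```

```text
round [ 0.5104 -0.4009] [0.08  0.083] 87.7409439086914
square [ 0.4894 -0.157 ] [0.077 0.077] 32.69835662841797
oblong [ 0.6515 -0.1723] [0.057 0.099] 74.55792236328125
tray [[0.521 0.216]
 [0.524 0.09 ]
 [0.639 0.092]
 [0.636 0.218]] ((0.5799698233604431, 0.15408334136009216), (0.11415012180805206, 0.1261148899793625), 1.3421252965927124)
house [[0.6   0.286]
 [0.619 0.023]
 [0.909 0.045]
 [0.89  0.308]] ((0.7544487714767456, 0.1655077040195465), (0.29033252596855164, 0.2636769413948059), 4.165921688079834)
```

View pics/crop.png

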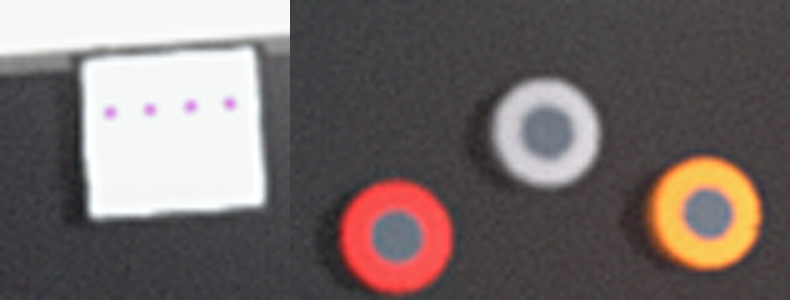

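The crop confirms the choice: grey ring with a dark window at (547,132), and red and orange rings at (397,237) and (707,213). The measured sizes and the reach fit. The tray face is at about (0.522, 0.153), with the reader turned about 4°. Next I close the fingers and push under a force guard.

Run:
```python
from h import *
import plant
set_gripper(0.0)
print(plant.tips_ahead, read_finger_gap(), read_joints())
y=4.; d=np.array([np.cos(np.radians(y)),np.sin(np.radians(y)),0])
F=np.array([.523,.153,0])
R=[180,0,y]
move_pose(F-.07*d+[0,0,.2],R)
servo_line(F-.07*d+[0,0,.047],velocity=.15)
print(read_tool_pos(),read_force())
s=servo_line(F+.09*d+[0,0,.047],velocity=.04,f_stop=14)
print(s,read_tool_pos(),read_force(),read_t())
dwell(.2); print(read_tool_pos(),read_force())
b=get_image("top");a=get_image("scene")
k=lambda x:cv2.resize(x,None,fx=4,fy=4,interpolation=cv2.INTER_CUBIC)
cv2.imwrite("pics/push.png",np.hstack([k(b["frame"][150:250,150:250]),k(a["frame"][130:230,230:330])]))
```

```text
0.025 0.0002206905343246876 [ 5.77318513e+01  1.58345930e+01 -1.51148266e+00  7.26516502e+01
 -1.91246798e-03  8.40758623e+01]
[0.45403018 0.14828529 0.0477427 ] [ 0.38226685 -0.46185825 -0.10824817]
True [0.55736626 0.15544276 0.04592951] [0.15784429 0.69667949 0.24812277] 8.2333
[0.5556324  0.15538056 0.04522845] [0.65326667 0.41882666 0.06171336]
```

View pics/push.png

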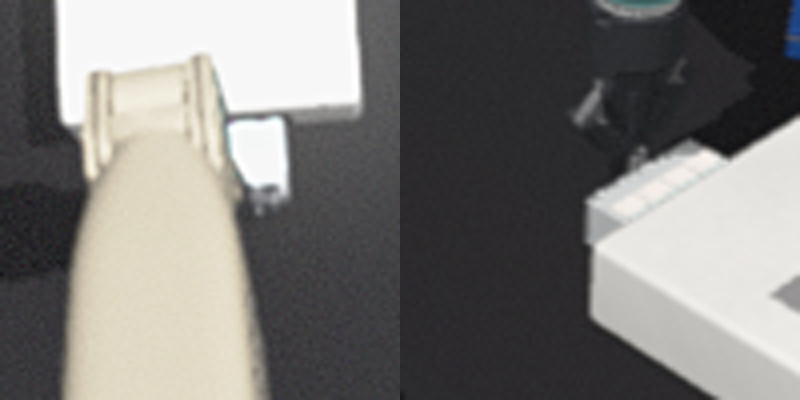

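In the top view the tray's front edge is now at (260,200). The fingers touch the face, and the tray has moved in about 45 mm. I push again more slowly and harder to confirm it's against the stop.

Run:
```python
from h import *
d=np.array([np.cos(np.radians(4)),np.sin(np.radians(4)),0])
p=np.array(read_tool_pos())
for f in (12,22):
    s=servo_line(p+.03*d,velocity=.02,f_stop=f)
    print(s,read_tool_pos(),read_force(),read_t())
q=np.array(read_tool_pos())
servo_line(q-.06*d,velocity=.15)
p=np.array(read_tool_pos());servo_line([p[0],p[1],.26],velocity=.25)
R=[180,0,-38]
move_pose([.42,-.33,.26],R)
dwell(.2)
from scipy.spatial.transform import Rotation as Ro
T=np.eye(4);T[:3,3]=read_tool_pos();T[:3,:3]=Ro.from_euler('xyz',read_tcp_rot(),degrees=True).as_matrix()
w=get_image("wrist");b=get_image("top")
import pickle;pickle.dump((w,b,T),open("i2.pkl","wb"))
print(T,read_t())
k=lambda x:cv2.resize(x,None,fx=3,fy=3,interpolation=cv2.INTER_CUBIC)
cv2.imwrite("pics/w.png",w["frame"]);cv2.imwrite("pics/top2.png",k(b["frame"][90:240,150:400]))
```

```text
True [0.55731403 0.1555116  0.0441582 ] [-0.16506637  0.51044205 -0.64227365] 9.1417
True [0.5573546  0.1554229  0.04311093] [-0.29306459 -0.17030074 -0.01968562] 9.775
[[ 7.88108638e-01 -6.15536168e-01 -1.92458863e-05  4.20045425e-01]
 [-6.15536168e-01 -7.88108638e-01  3.30155098e-05 -3.29921857e-01]
 [-3.54900896e-05 -1.41732693e-05 -9.99999999e-01  2.59993797e-01]
 [ 0.00000000e+00  0.00000000e+00  0.00000000e+00  1.00000000e+00]] 16.6083
```

View pics/w.png

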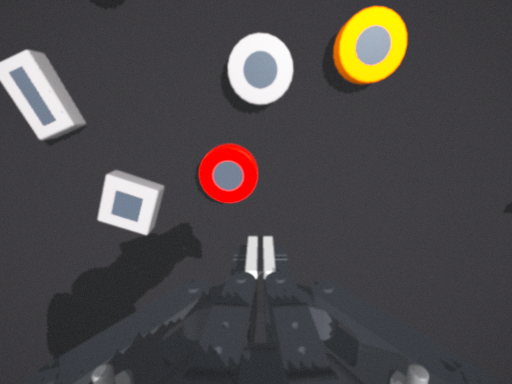

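View pics/top2.png

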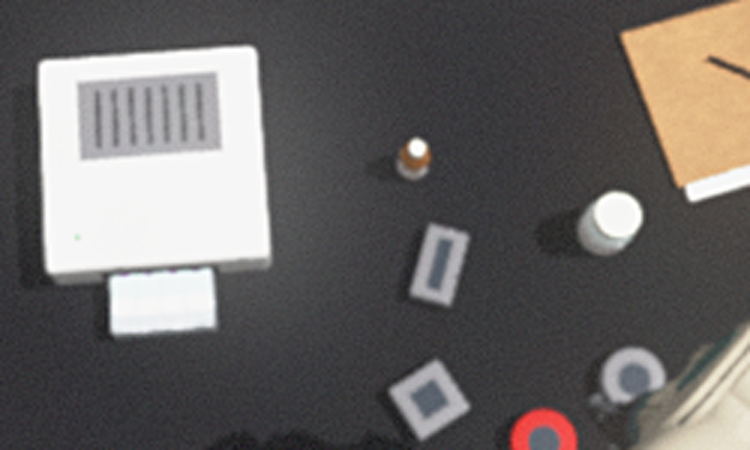

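The tray blocked three times at the same spot, and the top view shows it short, with about 70 mm still standing out. The wrist view shows the grey round switch's window at (260,69), red at (228,176) and orange at (373,45). I locate the window now.

Run:
```python
from h import *
import pickle
w,b,T=pickle.load(open("i2.pkl","rb"))
f=w["frame"];g=f.max(2)
m=np.zeros_like(g);m[28:110,220:300]=g[28:110,220:300]>150
c=max(cv2.findContours(m,cv2.RETR_EXTERNAL,cv2.CHAIN_APPROX_NONE)[0],key=cv2.contourArea)
fill=cv2.drawContours(np.zeros_like(g),[cv2.convexHull(c)],-1,1,-1)
er=cv2.erode(fill,np.ones((9,9)))
win=((er>0)&(g<150)).astype(np.uint8)
for n,mm in (("window",win),("disc",fill)):
    cc=max(cv2.findContours(mm,cv2.RETR_EXTERNAL,cv2.CHAIN_APPROX_NONE)[0],key=cv2.contourArea)
    P=np.array([onz(w,p[0].astype(float),.028,T)[:2] for p in cc],np.float32)
    print(n,cv2.minEnclosingCircle(P))
# face of tray home
f=b["frame"];g=f.max(2)
for u,v in ((150+112/3,90+333/3),(150+215/3,90+328/3)): print(onz(b,(u,v),.045))
# square/red check
print("tip px ray at bench",onz(w,(260,237),.235,T))
```

```text
Traceback (most recent call last):
ValueError: max() iterable argument is empty
```

Run:
```python
from h import *
import pickle
w,b,T=pickle.load(open("i2.pkl","rb"))
g=cv2.cvtColor(w["frame"],cv2.COLOR_BGR2GRAY)
print(g[69,220:300:4])
s=np.zeros_like(g);s[28:110,220:300]=1
d=cv2.connectedComponentsWithStats(((g>80)&(s>0)).astype(np.uint8))[2]; print(d)
for th in (100,140,180):
    n,l,st,ce=cv2.connectedComponentsWithStats(((g<th)&(s>0)).astype(np.uint8))
    i=l[69,260]; print(th,st[i],ce[i])
    if i and st[i][4]<2000:
        cc=cv2.findContours((l==i).astype(np.uint8),0,1)[0][0]
        P=np.array([onz(w,p[0].astype(float),.028,T)[:2] for p in cc],np.float32)
        print(cv2.minEnclosingCircle(P))
for u,v in ((150+112/3,90+333/3),(150+215/3,90+328/3)): print(onz(b,(u,v),.045))
```

```text
[ 64  44 204 245 245 246 153 148 147 146 150 146 152 153 165 250 250 250
 221  64]
[[     0      0    512    384 192701]
 [   227     32     68     73   3907]]
100 [     0      0    512    384 193894] [255.45569229 193.21428203]
140 [     0      0    512    384 193768] [255.45260827 193.29601895]
180 [244  51  33  37 952] [259.89810924  69.25945378]
((0.5108578205108643, -0.40137779712677), 0.019129429012537003)
[0.56438057 0.21213952 0.045     ]
[0.57007468 0.09206533 0.045     ]
```

Run:
```python
from h import *
import pickle
w,b,T=pickle.load(open("i2.pkl","rb"))
C=np.linalg.inv(w["tool_from_camera"])
for z in (.012,.025,.038):
    p=C[:3,:3]@[0,0,z]+C[:3,3]; print(z,cv2.projectPoints(p[None],np.zeros(3),np.zeros(3),w["K"],np.array([w["k1"],0,0,0.]))[0].ravel())
servo_line([.511,-.401,.26],velocity=.15)
servo_line([.511,-.401,.083],velocity=.12,f_stop=10)
print(read_tool_pos(),read_force(),read_t())
dwell(1.0)
a=get_image("scene")
cv2.imwrite("pics/hover.png",cv2.resize(a["frame"][180:300,60:210],None,fx=4,fy=4,interpolation=cv2.INTER_CUBIC))
dwell(1.6)
print(read_tool_pos(),read_t())
```

```text
0.012 [258.43666709 262.51148167]
0.025 [258.57117046 250.09186348]
0.038 [258.68627996 239.45860353]
[ 0.51159058 -0.40158653  0.08401519] [ 0.60045986 -0.15237785  1.60478533] 19.15
[ 0.51101757 -0.40102338  0.08301148] 21.8
```

View pics/hover.png

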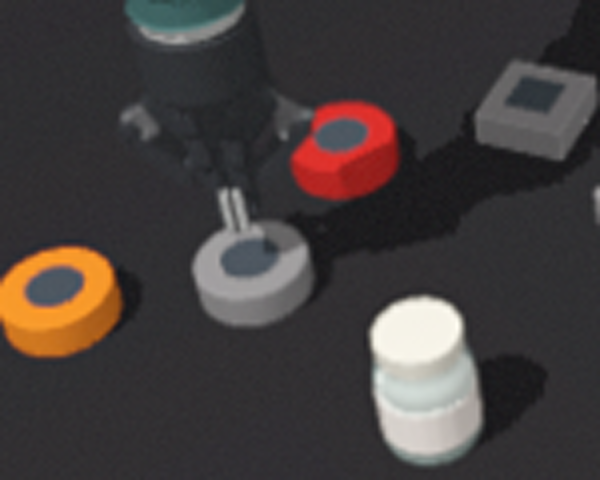

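In the crop, the fingertips (235,228) stand straight over the middle of the grey round switch's window (248,257), clear of it. I check the tip height from this view, then leave.

Run:
```python
from h import *
a=get_image("scene")
E=a["extrinsics"]
for z in (.028,.048,.058,.068):
    p=E[:3,:3]@[.511,-.401,z]+E[:3,3]; q=cv2.projectPoints(p[None],np.zeros(3),np.zeros(3),a["K"],np.array([a["k1"],0,0,0.]))[0].ravel(); print(z,(q-[60,180])*4)
```

```text
0.028 [247.96463939 253.46781665]
0.048 [242.59854593 231.61572431]
0.058 [239.8797113  220.52299112]
0.068 [237.13666306 209.31712376]
```

Run:
```python
from h import *
servo_line([.511,-.401,.32],velocity=.15)
dwell(.3)
print(read_tool_pos(),read_t())
b=get_image("top")
cv2.imwrite("pics/end.png",cv2.resize(b["frame"][90:240,150:400],None,fx=3,fy=3))
```

```text
[ 0.51090812 -0.40088785  0.3195518 ] 23.8833
```

View pics/end.png

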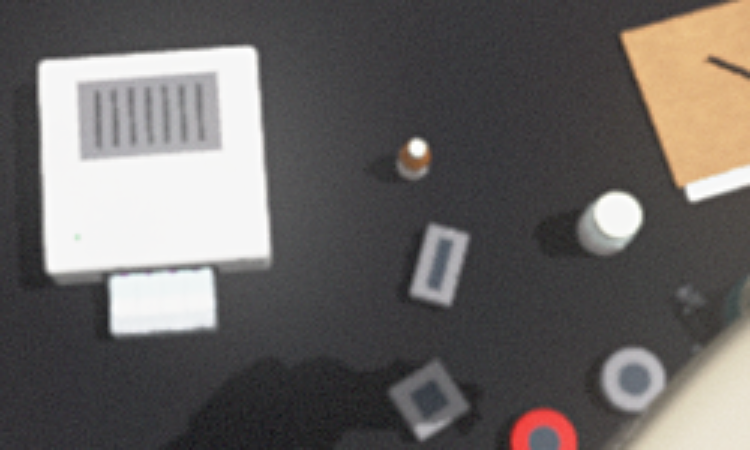

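The tray is still home with its edge at (162,331). The bottle (415,158) and jar (610,223) haven't moved, and the hand is well up.

```bash
python3 -c "
from plant import *
print(sign_off())"
```

```text
the job is handed in; nothing more can be done
None
```

Job handed in at about 24 s: the tray is home against its stop, and the fingertips held about 2–3 cm over the grey round switch for over 2.5 s without touching, then rose about 24 cm; the pictures gave no separate sign that the reader started.

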